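# Clip the bean measure onto the counter's snap hook

### The arm

A 6-joint arm with a two-finger parallel gripper is mounted at the origin on the work surface. World frame = base frame: x ahead of the robot, y to its left, z up, the work surface at z = 0. Lengths are in m, angles in rad, forces in N, time in s.
With the tool pointing down it reaches from about 0.375 to 0.975 m from the base axis. Payload 3.8 kg.
Tool frame: the origin (TCP) lies midway between the tips of the shut fingers; the grasp point (between the pads) lies 19 mm behind it; z points along the fingers, y is the line along which they close (so a half turn about z gives the same grasp; the last joint's range is limited). The gripper opens to 88 mm and grips with 3 to 60 N. Pads are 18 mm wide; open, the fingers measure 123 mm over their backs; the gripper's body (75 mm by 187 mm) begins 45 mm behind the grasp point.
Start: joints at [-1.304, 0.264, 1.604, -0, 1.274, -0.037], TCP at [0.202, -0.644, 0.239] pointing down, gripper open.
Joint ranges: [-2.63, 2.63], [-0.94, 2.18], [0.31, 2.57], [-1.31, 4.45], [0, 2.66], [-2.55, 2.55]. Speed limits (rad/s): [2.57, 2.57, 3.14, 3.14, 3.14, 3.14].

### API

Orientations are given as a rotation vector (axis times angle).
In Python, from rig import env, cams gives the robot as it stands. The module is installed in compiled form; this text tells all that it offers.
- The arm moves only by the shell command python3 -m inch 'ROWS'. ROWS is JSON, a list of rows, each a list of 7 numbers: the shift along the tool's x, y, z in m, then the turn, a rotation vector about the tool's x, y, z in degrees, then the gripper's target within -1 to 1 (fully open at 1, half-way at 0, shut at -1). In form: [[tx, ty, tz, wx, wy, wz, grip], ...]. A call has 1 to 5 rows; each row is the pose to reach, as a shift and turn from the pose commanded when the call began, along the tool's axes at that moment; what a row does not reach only later rows make up. A row lasts 1/8 s, in which the tool goes at most 62.5 mm and 10.7 degrees, less where a joint would pass 70% of its speed; a pose out of reach is approached as far as the arm can. A call with a gripper value outside its range is refused whole. The fingers move at their own pace and stop on an object; the grip force is fixed at half the most. Time passes only in rows, so rows that repeat a pose let the fingers close. It gives the time, the measured TCP pose, the force, the opening and the grip force at its end, in the units of the state.
- env.read_state(): the state, without advancing time (a new reading comes with each control period).
- cams.snapshot(name): name is "side" or "top"; returns a dict with "pixels" (400x640x3 uint8, blue, green, red), "intrinsics" (3x3 intrinsics, pixels), "dist_coeffs" ([k1, k2, p1, p2, k3] as OpenCV has them; the pictures are not rectified), "R" (3x3) and "t" (3): a world point X has camera coordinates R X + t. Camera axes: x right, y down, z forward; pixel columns grow to the right and rows downward; lengths in m; the calibration is good to about 2 mm. A picture is of the moment at which its call begins. There is no depth.
- env.job_done(): hands the job in; it is judged then, once.
The state is a dict: "time_s": time; "joints": joint angles; "joint_velocities": joint speeds; "joint_efforts": joint torques, N m; "position": TCP position; "eef_rot": TCP orientation; "force": force on the tool from outside, world axes, zero at the start; "torque": the same for the moment, N m; "gripper_width": opening from 0.0 (shut) to 1.0 (fully open); "finger_force": force on a finger pad.
Only numpy, scipy, OpenCV 4.12 (cv2) and the standard library are available. Lean on these libraries where they do the work, as an engineer would, in place of code of your own. Each camera call takes 0.05 s, during which the arm holds its last target. There are 200 camera calls.

### The job

Pick up the small steel measuring cup by its upright D-shaped handle and clip it onto the snap hook of the counter stand: pass the hook's nose through the handle and gently press the handle's top bar down on the sprung gate until the bar is inside the hook and the gate has snapped shut above it. Open the gate only with the cup's handle, not with the gripper, do not force the springy hook, then let the cup hang there quietly; leave everything else on the counter where it is.

Things in the scene. Friction and masses are not known exactly. Their poses are not given: they have to be found in the camera images.
- bar (a point): centre of the round top bar (6 mm thick, along the cup's y) of the measuring cup's D-shaped handle, 109 mm above the cup's underside. The opening below it is 45 mm wide and 61 mm high, down to the cup's rim. z up. Grasp the handle's two upright strips from outside, level with the bar or just below it, closing along y, so that the hook can pass between the fingers under the gripper's body
- cup: open steel measuring cup 48 mm wide, 45 mm high, about 0.14 kg, standing upright; origin at the centre of its underside. The handle's two flat upright strips (10 mm wide along x, 4 mm thick, outer faces 53 mm apart along y) rise from its sides to 112 mm above the underside
- mouth (a point): best point to press, on the upper face of the shut gate: 9 mm from the nose's inner face. z up, x from nose to post. Along x from here: nose -18 to -9 mm (top 2 mm above this point), gate's free end -7 mm, its hinge +23 mm, shank +23 to +31 mm (top 3 mm above), post's axis +107 mm. The hook is an upright flat steel J, 10 mm thick along y; the gate is 8 mm wide, 4 mm thick, level when shut
- seat (a point): where the bar's centre lies at rest in the bottom of the hook, 30 mm below the mouth point, same axes; the hook's underside is 11 mm lower. The hook rides on a coil spring on its post: it sinks about 2 mm per newton of push, at most 30 mm, and rises again, so under load measured positions shift; both points move with the hook
- gate (a joint): angle of the gate: 0 shut, grows as it is pushed down into the hook, at most 1.15 rad. Its spring shuts it. Pressed at the mouth point it needs about 5 N to start and some 9 to 13 N before the bar slips past its free end, on the nose's side; then the hook springs up under the bar and the gate swings shut above it. More than 18 N is forcing it
- stand: counter stand: round dark base 110 mm across, upright 12 mm post 253 mm tall; fixed to the counter; origin at the base's underside on the post's axis; the hook (about 205 mm up) points to its -x
- tamper: dark steel coffee tamper 54 mm wide, 66 mm tall, origin under its centre; leave alone
- spoon: spoon 170 mm long lying on the counter; leave alone
- jug: steel milk jug with a handle, 84 mm wide, 95 mm tall; leave alone
- plaincup: open steel cup without handle, 60 mm wide, 50 mm tall; leave alone
- moka: aluminium stovetop coffee pot, 96 mm wide, 166 mm tall; leave alone
- filters: cardboard box of paper filters 100 x 70 x 50 mm; leave alone
Not all that is in view belongs to the job. What is shaped like the stand but blue or purple is not meant.

How it is judged:
On the way, in this order (a step that is already met when the one before it is completed fails the run):
1. the cup is lifted clear of the counter, the gate still shut (height (world z) of cup above 0.04 m and value of joint gate below 0.1 rad), for 0.2 s.
2. the cup's handle is pressing the gate open (value of joint gate above 0.4 rad and contact force between cup and stand above 3 N), for 0.05 s.
3. the gate has snapped shut with the bar inside the hook (value of joint gate below 0.1 rad and z of bar in the frame of seat below 0.018 m and distance between bar and seat below 0.03 m), for 0.2 s.
At the end, for the whole second after the job is handed in: the gate is shut (under 0.1 rad), the handle's bar rests in the bottom of the hook (within 8 mm of the seat's height, between nose and shank), and the cup hangs upright (within 0.35 rad) and almost still (under 0.08 m/s), clear of the counter (all of step 1 and z of bar in the frame of seat between -0.008 and 0.008 m and x of bar in the frame of seat between -0.011 and 0.024 m and y of bar in the frame of seat between -0.025 and 0.025 m and angle between cup's own z axis and vertical below 0.35 rad and linear speed of cup below 0.08 m/s); the robot touches nothing.
It fails at once if the hook is forced: more than 18 N between the cup and the stand (contact force between cup and stand above 18 N).
It fails at once if the gripper pushes on the hook or stand (more than 3 N) (contact force between the arm and stand above 3 N).
It fails at once if the fingers push on the hook or gate (more than 3 N) (contact force between the fingers and stand above 3 N).
It fails at once if another thing on the counter is moved by more than 30 mm (distance of any of tamper, spoon, jug, plaincup, moka, filters from where it was at the start of the episode above 0.03 m).
It also fails if it takes over 54 s, if anything falls off the work surface, if the arm or the gripper's body presses on something with over 40 N, if the wrist force passes 120 N, or if a joint passes its speed limit or range.

## Working session

There is one attempt and no reset: what is moved stays moved. The work goes in short steps, Python scripts to look and compute and a shell command to move; the robot and the scene stay as the last step left them, time stands still between calls to the robot, and variables do not carry over. Pictures are saved under pics/ and viewed, at most 10 in all, crops included, and the job is handed in when it is done.

```bash
mkdir -p pics; python3 - <<'E'
from rig import env,cams
import cv2
for n in("side","top"):
    s=cams.snapshot(n); cv2.imwrite(f"pics/{n}0.png",s["pixels"])
    print(n,s["intrinsics"],s["dist_coeffs"],s["R"],s["t"])
print(env.read_state())
E
```

```text
side [[372.93598033   0.         324.07598156]
 [  0.         372.93598033 196.59770186]
 [  0.           0.           1.        ]] [-0.0150258  0.         0.         0.         0.       ] [[-0.99422355 -0.1057118  -0.01856209]
 [-0.06590157  0.7377733  -0.67182404]
 [ 0.08471434 -0.66672001 -0.74047816]] [0.55415224 0.15127615 1.11888636]
top [[449.81416061   0.         315.51683898]
 [  0.         449.81416061 200.33786778]
 [  0.           0.           1.        ]] [-0.06081604  0.          0.          0.          0.        ] [[-1.71947152e-03 -9.99986983e-01  4.80386763e-03]
 [-9.76506195e-01  6.43905373e-04 -2.15488368e-01]
 [ 2.15482470e-01 -5.06153261e-03 -9.76494591e-01]] [-0.00600054  0.56577696  1.39429379]
{'time_s': 0.1, 'joints': array([-1.30393696e+00,  2.64722791e-01,  1.60520715e+00, -1.19984186e-05,
        1.27367624e+00, -3.69286959e-02]), 'joint_velocities': array([ 0.00173102, -0.00212446, -0.00394368,  0.0001774 , -0.00023421,
        0.00063485]), 'joint_efforts': array([-6.90110437e-05, -5.03621864e+01, -3.58073652e+01,  7.30819185e-02,
        2.33565905e-02, -6.27332452e-05]), 'position': array([ 0.20172955, -0.6434998 ,  0.23749853]), 'eef_rot': array([-3.10344442e+00, -4.75059365e-01,  3.80471672e-04]), 'force': array([ 0.42100156, -0.52890644, -0.64220327]), 'torque': array([-0.00512306, -0.00631571, -0.02668994]), 'finger_force': 0.0, 'gripper_width': 1.0005423755964813}
```

View pics/side0.png

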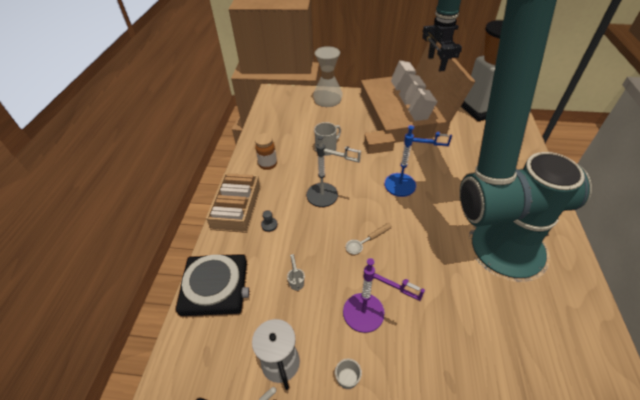

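View pics/top0.png

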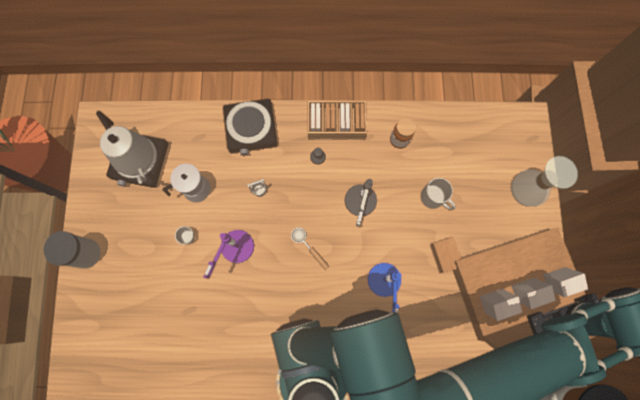

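The side view shows three stands: grey (base 322,195), blue (400,185) and purple (363,312). The task's stand is the grey one, neither blue nor purple. There are three cup-like things in side/top: (296,275)/(259,187) with a loop handle standing up, the plain cup (347,373)/(186,235), and the jug (325,135)/(437,193). The first fits the measuring cup. I'll confirm with one enlarged crop.

```bash
python3 - <<'E'
import cv2,numpy as np
s=cv2.imread("pics/side0.png");t=cv2.imread("pics/top0.png")
def c(im,u,v,w,h,k): return cv2.resize(im[v:v+h,u:u+w],None,fx=k,fy=k,interpolation=cv2.INTER_CUBIC)
# 4 panels 400x300
P=[c(s,270,245,50,37,8),c(t,235,165,50,37,8),c(s,295,135,80,75,5)[:300],c(t,335,170,60,60,5)]
P=[cv2.copyMakeBorder(p,0,300-p.shape[0],0,400-p.shape[1],cv2.BORDER_CONSTANT) for p in P]
cv2.imwrite("pics/crop0.png",np.vstack([np.hstack(P[:2]),np.hstack(P[2:])]))
E
```

```text
(no output)
```

View pics/crop0.png

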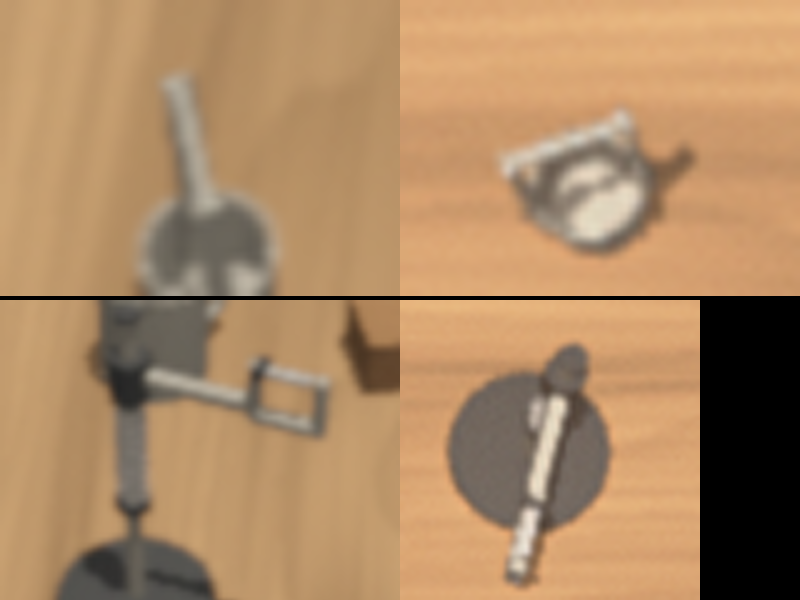

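The crop confirms it. The cup (top-left and top-right panels) has its bar ends at about top px (248,185) and (263,180). The grey stand's hook has its nose at side (360,151) and top (358,226). Now to turn these into positions.

```bash
cat > h.py <<'E'
import numpy as np,cv2
from scipy.spatial.transform import Rotation as Ro
from rig import env,cams
class Cam:
    def __init__(s,n):
        d=cams.snapshot(n); s.img=d["pixels"];s.K=np.array(d["intrinsics"]);s.D=np.array(d["dist_coeffs"]);s.R=np.array(d["R"]);s.t=np.array(d["t"]);s.C=-s.R.T@s.t
    def ray(s,p):
        q=cv2.undistortPoints(np.array([[p]],float),s.K,s.D)[0,0]; d=s.R.T@np.r_[q,1]; return d/np.linalg.norm(d)
    def onz(s,p,z):
        d=s.ray(p); return s.C+d*(z-s.C[2])/d[2]
    def px(s,X): return cv2.projectPoints(np.array([X],float),cv2.Rodrigues(s.R)[0],s.t,s.K,s.D)[0][0,0]
def tri(a,p,b,q):
    u,v=a.ray(p),b.ray(q); k=np.linalg.lstsq(np.c_[u,-v],b.C-a.C,rcond=None)[0]
    A,B=a.C+k[0]*u,b.C+k[1]*v; return (A+B)/2,np.linalg.norm(A-B)
E
python3 - <<'E'
from h import *
np.set_printoptions(precision=4,suppress=True)
S,T=Cam("side"),Cam("top")
hsv=cv2.cvtColor(T.img,cv2.COLOR_BGR2HSV)
# grey (unsaturated) blobs
for n,c,roi in(("top",T,(325,170,75,65)),("top",T,(240,165,40,40)),("side",S,(290,135,85,80)),("side",S,(280,250,30,42))):
    u,v,w,h=roi; H=cv2.cvtColor(c.img,cv2.COLOR_BGR2HSV)[v:v+h,u:u+w]
    m=(H[...,1]<75).astype(np.uint8)
    N,L,st,ce=cv2.connectedComponentsWithStats(m)
    print(n,[(st[i]+[u,v,0,0,0],ce[i]+[u,v]) for i in range(1,N) if st[i][4]>20])
print("stand base z.01",T.onz((361,200),.01),S.onz((322,195),.01))
for z in(.109,): print("bar ends",T.onz((248.1,185.2),z),T.onz((263.1,179.8),z))
a,b=T.onz((248.1,185.2),.109),T.onz((263.1,179.8),.109);print("len",np.linalg.norm(a-b),"yaw of bar",np.arctan2(*(a-b)[[1,0]])*57.3, (a+b)/2, S.px((a+b)/2))
print("nose top tri",tri(S,(360,150.6),T,(358,226)))
print("shank top tri",tri(S,(347.4,147.4),T,(361,212)))
print(env.read_state()["time_s"])
E
```

```text
top [(array([345, 179,  32,  48, 838]), array([360.6468, 200.0131]))]
top [(array([248, 179,  19,  17, 206]), array([257.7961, 187.3592]))]
side [(array([ 307,  135,   54,   72, 1286]), array([326.2963, 170.2893]))]
side [(array([287, 254,  18,  36, 347]), array([295.3256, 275.928 ]))]
stand base z.01 [ 0.5782 -0.1597  0.01  ] [ 0.5803 -0.1514  0.01  ]
bar ends [0.6044 0.2062 0.109 ] [0.6219 0.1592 0.109 ]
len 0.0501435518120436 yaw of bar 110.52093103925463 [0.6132 0.1827 0.109 ] [294.512  262.9676]
nose top tri (array([ 0.4583, -0.1258,  0.236 ]), np.float64(0.009664574529756728))
shank top tri (array([ 0.4964, -0.1346,  0.2382]), np.float64(0.006706059363704245))
0.2
```

```bash
python3 - <<'E'
import cv2,numpy as np
s=cv2.imread("pics/side0.png");t=cv2.imread("pics/top0.png")
def c(im,u,v,w,h,k):
    o=cv2.resize(im[v:v+h,u:u+w],None,fx=k,fy=k,interpolation=cv2.INTER_CUBIC)
    for i in range(0,w,5):
        x=int((i+.5)*k); cv2.line(o,(x,0),(x,6 if i%10 else 14),(0,0,255),1)
        if i%10==0: cv2.putText(o,str(u+i),(x+2,14),0,.4,(0,0,255))
    for i in range(0,h,5):
        y=int((i+.5)*k); cv2.line(o,(0,y),(6 if i%10 else 14,y),(0,0,255),1)
        if i%10==0: cv2.putText(o,str(v+i),(2,y-2),0,.4,(0,0,255))
    return o
A=c(s,314,140,50,75,8);B=c(t,343,175,40,60,10)
cv2.imwrite("pics/crop1.png",np.hstack([A,B]))
E
```

```text
(no output)
```

View pics/crop1.png

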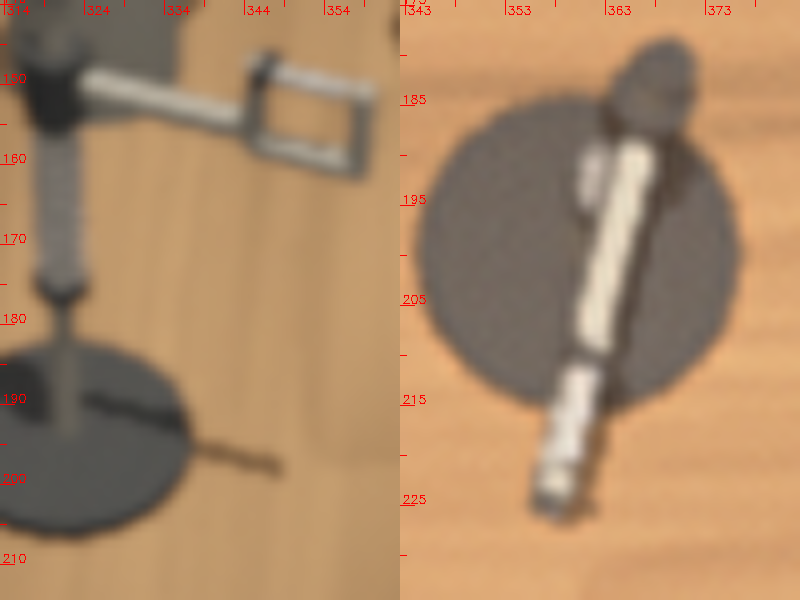

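```bash
python3 - <<'E'
from h import *
np.set_printoptions(precision=4,suppress=True)
S,T=Cam("side"),Cam("top")
m=(cv2.cvtColor(T.img,cv2.COLOR_BGR2HSV)[175:225,335:385,1]<75).astype(np.uint8)
m=cv2.morphologyEx(m,cv2.MORPH_OPEN,cv2.getStructuringElement(cv2.MORPH_ELLIPSE,(19,19)))
k=max(cv2.findContours(m,0,1)[0],key=cv2.contourArea); e=cv2.fitEllipse(k); print(e)
b=np.array(e[0])+[335,175]
for z in(0,.01): 
  B=T.onz(b,z);print("base",B, S.px(B))
for n,p,q in(("free",(358,150.5),(358.3,223.5)),("hinge",(347,148.2),(361.2,211.5)),("nose outer top",(360,150.3),(357.5,225.5)),("shank",(345.5,147.5),(361.7,210.3))): print(n,tri(S,p,T,q))
B=T.onz(b,.008)
for z in(.2,.21,.22,.235):
  N=T.onz((357.5,225.5),z);F=T.onz((361.2,211.5),z);print(z,N,np.linalg.norm((N-B)[:2]),S.px(N),"hinge",np.linalg.norm((F-B)[:2]),S.px(F),"hdg",np.degrees(np.arctan2(*(N-F)[[1,0]])),np.degrees(np.arctan2(*(N-B)[[1,0]])))
E
```

```text
((21.389400482177734, 23.926231384277344), (22.19672203063965, 25.13372230529785), 16.721525192260742)
base [ 0.5842 -0.1453  0.    ] [320.7454 198.2477]
base [ 0.5819 -0.1443  0.01  ] [321.298  196.5244]
free (array([ 0.4647, -0.1267,  0.2354]), np.float64(0.008144785985815632))
hinge (array([ 0.498 , -0.1355,  0.2345]), np.float64(0.00564500693679482))
nose outer top (array([ 0.4588, -0.124 ,  0.2387]), np.float64(0.008740133572224775))
shank (array([ 0.5019, -0.137 ,  0.2354]), np.float64(0.006834078576249676))
0.2 [ 0.4607 -0.1272  0.2   ] 0.12291165609830841 [360.124  160.0635] hinge 0.08068601680151198 [346.3649 156.6169] hdg 164.191769211924 171.89308853062127
0.21 [ 0.4591 -0.1262  0.21  ] 0.12466408806468769 [360.8503 157.7719] hinge 0.08270989778793265 [347.0883 154.3495] hdg 164.191769211924 171.54523058323323
0.22 [ 0.4575 -0.1252  0.22  ] 0.12642098769184926 [361.5876 155.4455] hinge 0.08474411434251927 [347.8226 152.0478] hdg 164.191769211924 171.2070289697152
0.235 [ 0.455  -0.1237  0.235 ] 0.12906431476245567 [362.7147 151.8891] hinge 0.08781324614704092 [348.9451 148.5291] hdg 164.191769211924 170.71701902849614
```

```bash
cat >> h.py <<'E'
np.set_printoptions(precision=4,suppress=True)
def plan(P,ydeg):
    """shift/turn in tool axes to TCP position P, tool down, with closing axis heading ydeg (mod 180)"""
    s=env.read_state(); R=Ro.from_rotvec(s["eef_rot"]).as_matrix(); p=np.array(s["position"])
    best=None
    for k in(0,180,-180):
        a=np.radians(ydeg+k); y=np.array([np.cos(a),np.sin(a),0]); z=np.array([0,0,-1.]); G=np.c_[np.cross(y,z),y,z]
        w=Ro.from_matrix(R.T@G).as_rotvec(degrees=True)
        if best is None or np.linalg.norm(w)<np.linalg.norm(best): best=w
    print("shift mm",1e3*R.T@(np.array(P)-p),"turn",best,"| t",s["time_s"],"pos",p,"yhead",np.degrees(np.arctan2(R[1,1],R[0,1])),"q",s["joints"],"F",s["force"],"ff",s["finger_force"],"w",s["gripper_width"])
E
python3 - <<'E'
from h import *
S,T=Cam("side"),Cam("top")
B=T.onz((360.6,200),.008); a,c=T.onz((366.2,189),.236),T.onz((357.8,224),.236)
print("base",B,"heading nose->post",np.degrees(np.arctan2(*(a-c)[[1,0]])),"nose",c,np.linalg.norm((c-B)[:2]))
for n,p,q in(("nose outer top",(360.2,150.2),(357.8,224.4)),("hinge",(347,148.0),(361,211))): print(n,tri(S,p,T,q))
a,b=T.onz((247.7,184.8),.112),T.onz((262.7,179.3),.112);bar=(a+b)/2;yaw=np.degrees(np.arctan2(*(a-b)[[1,0]]));print(bar,yaw,np.linalg.norm(a-b),S.px(a),S.px(b))
plan([*bar[:2],.36],yaw)
E
```

```text
base [ 0.5787 -0.1586  0.008 ] heading nose->post -14.54199477634135 nose [ 0.4591 -0.1245  0.236 ] 0.1243266918601379
nose outer top (array([ 0.46  , -0.1246,  0.2392]), np.float64(0.005104768589970065))
hinge (array([ 0.4986, -0.1347,  0.2361]), np.float64(0.004489327501922968))
[0.6138 0.1836 0.112 ] 110.86966656838393 0.05015136332014178 [296.1089 270.7709] [292.1738 254.7396]
shift mm [ 640.6477 -666.5302 -121.2883] turn [-0.0175 -0.0007 -3.4644] | t 0.4 pos [ 0.2019 -0.644   0.2385] yhead -72.5947363566317 q [-1.3039  0.2641  1.6042 -0.      1.2737 -0.0369] F [-0.1678  0.0414 -0.8125] ff 0.0 w 1.0007437761263682
```

```bash
python3 -m inch '[[0,0,-0.06,0,0,0,1],[0,0,-0.12,0,0,0,1],[0.04,-0.045,-0.12,0,0,-1,1],[0.08,-0.09,-0.12,0,0,-2,1],[0.12,-0.135,-0.12,0,0,-3.5,1]]'
python3 -m inch '[[0.043,-0.043,0,0,0,0,1],[0.086,-0.086,0,0,0,0,1],[0.13,-0.13,0,0,0,0,1],[0.174,-0.174,0,0,0,0,1],[0.218,-0.218,0,0,0,0,1]]'
python3 -m inch '[[0.043,-0.043,0,0,0,0,1],[0.086,-0.086,0,0,0,0,1],[0.13,-0.13,0,0,0,0,1],[0.174,-0.174,0,0,0,0,1],[0.218,-0.218,0,0,0,0,1]]'
python3 - <<'E'
from h import *
plan([.6138,.1836,.22],110.9)
E
```

```text
time_s: 1.02
position: [0.2765, -0.4779, 0.359]
eef_rot: [3.089, 0.57, 0.001]
force: [0.8, 0.1, 0.2]
gripper_width: 1.002
finger_force: 0.0
time_s: 1.65
position: [0.4023, -0.1961, 0.3592]
eef_rot: [3.089, 0.569, 0.002]
force: [0.5, -0.5, 1.1]
gripper_width: 0.994
finger_force: 0.0
time_s: 2.28
position: [0.5283, 0.0855, 0.3591]
eef_rot: [3.089, 0.57, 0.002]
force: [0.4, 0.4, 0.1]
gripper_width: 1.0
finger_force: 0.0
shift mm [114.7705 -61.1322 139.213 ] turn [ 0.0365 -0.0593  0.0231] | t 2.275 pos [0.5283 0.0855 0.3591] yhead -69.07691329545935 q [ 0.1142 -0.0556  1.7365 -0.0004  1.4595  1.3199] F [0.3814 0.3672 0.1247] ff 0.0 w 1.0002234004710682
```

```bash
python3 -m inch '[[0.03,-0.015,0.03,0,0,0,1],[0.06,-0.03,0.07,0,0,0,1],[0.09,-0.048,0.105,0,0,0,1],[0.115,-0.061,0.14,0,0,0,1],[0.115,-0.061,0.14,0,0,0,1]]'
python3 - <<'E'
from h import *
plan([.6138,.1836,.090],110.9)
S,T=Cam("side"),Cam("top")
def c(im,u,v,w,h,k): return cv2.resize(im[v:v+h,u:u+w],None,fx=k,fy=k,interpolation=cv2.INTER_CUBIC)
cv2.imwrite("pics/pre.png",np.hstack([c(S.img,260,210,80,100,5),c(T.img,215,140,80,100,5)]))
E
```

```text
time_s: 2.9
position: [0.6117, 0.1821, 0.2143]
eef_rot: [3.089, 0.572, -0.012]
force: [-0.3, -0.8, 0.2]
gripper_width: 1.001
finger_force: 0.0
shift mm [  3.4508  -0.4774 124.3214] turn [-0.0557  0.4271  0.102 ] | t 2.9 pos [0.6117 0.1821 0.2143] yhead -68.99824600633545 q [0.2503 0.2157 1.7086 0.0001 1.2248 1.4545] F [-0.3304 -0.8445  0.1563] ff 0.0 w 1.0005616534582893
```

View pics/pre.png

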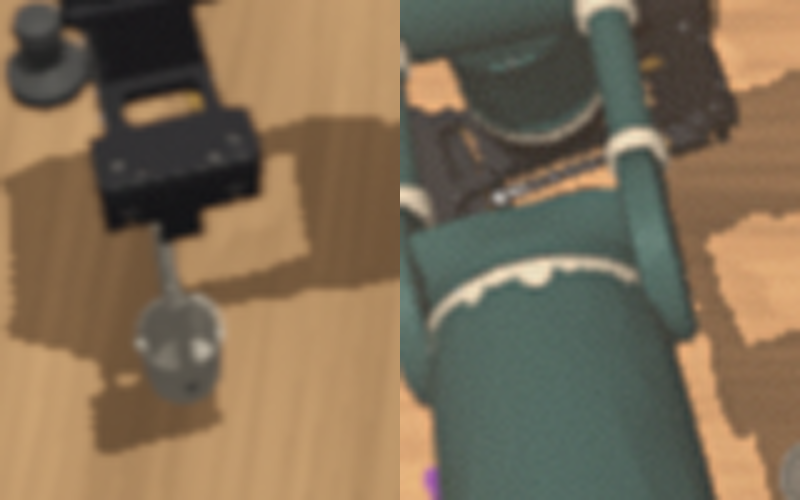

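The near fingertip is at about side px (295,255), right above the handle top (293,257). It is aligned and clear of the tamper and moka, so I'll descend.

```bash
python3 -m inch '[[0.003,0,0.03,0,0.4,0,1],[0.003,0,0.06,0,0.4,0,1],[0.003,0,0.09,0,0.4,0,1],[0.003,0,0.115,0,0.4,0,1],[0.003,0,0.124,0,0.4,0,1]]'
python3 -m inch '[[0,0,0,0,0,0,1],[0,0,0,0,0,0,0],[0,0,0,0,0,0,0],[0,0,0,0,0,0,0],[0,0,0,0,0,0,0]]'
python3 - <<'E'
from h import *
plan([.6138,.1836,.090],110.9)
E
```

```text
time_s: 3.62
position: [0.6162, 0.1817, 0.0956]
eef_rot: [-3.089, -0.568, -0.012]
force: [-0.5, -1.1, -0.2]
gripper_width: 0.996
finger_force: 0.0
time_s: 4.25
position: [0.6164, 0.1827, 0.0951]
eef_rot: [-3.088, -0.57, -0.012]
force: [0.4, 0.4, 0.9]
gripper_width: 0.595
finger_force: 30.1
shift mm [-2.1697 -1.7307  5.0714] turn [ 0.     -0.4301  0.0118] | t 4.25 pos [0.6164 0.1827 0.0951] yhead -69.08815289355992 q [0.249  0.3203 1.8114 0.001  1.0024 1.4543] F [0.4219 0.3772 0.8509] ff 30.089066319633275 w 0.5951588360598543
```

```bash
python3 -m inch '[[0,0,0,0,0,0,1],[0,0,0,0,0,0,1],[-0.002,0,0.006,0,-0.4,0,1],[-0.002,0,0.006,0,-0.4,0,1],[-0.002,0,0.006,0,-0.4,0,0]]'
python3 -m inch '[[0,0,0,0,0,0,-1],[0,0,0,0,0,0,-1],[0,0,0,0,0,0,-1],[0,0,0,0,0,0,-1],[0,0,0,0,0,0,-1]]'
python3 - <<'E'
from h import *
plan([.6138,.1836,.090],110.9)
E
```

```text
time_s: 4.88
position: [0.6142, 0.1818, 0.0884]
eef_rot: [3.089, 0.57, -0.001]
force: [0.4, 0.2, -0.2]
gripper_width: 0.911
finger_force: 0.0
time_s: 5.5
position: [0.6145, 0.1819, 0.0888]
eef_rot: [-3.089, -0.57, -0.0]
force: [0.4, 0.4, 0.3]
gripper_width: 0.601
finger_force: 30.0
shift mm [-0.0555 -1.7917 -1.1879] turn [ 0.001  -0.0129  0.0062] | t 5.5 pos [0.6145 0.1819 0.0888] yhead -69.09376335930632 q [0.249  0.3278 1.8145 0.     0.999  1.4549] F [0.4144 0.4374 0.3339] ff 29.98463778756559 w 0.6009700149600344
```

Grasped (width 53 mm, 30 N). Lifting and heading to a point before the nose.

```bash
python3 -m inch '[[0,0,-0.03,0,0,0,-1],[0,0,-0.07,0,0,0,-1],[0,0,-0.11,0,0,0,-1],[0,0,-0.15,0,0,0,-1],[0,0,-0.17,0,0,0,-1]]'
python3 - <<'E'
from h import *
plan([.437,-.120,.255],-105)
E
```

```text
time_s: 6.12
position: [0.6153, 0.1821, 0.2614]
eef_rot: [-3.089, -0.57, -0.006]
force: [-0.0, 0.9, -0.6]
gripper_width: 0.597
finger_force: 30.0
shift mm [-274.3982  218.6001    5.4989] turn [-0.0378 -0.2022 35.9086] | t 6.125 pos [0.6153 0.1821 0.2614] yhead -69.09140365110683 q [ 0.249   0.1865  1.656  -0.      1.2956  1.4549] F [-0.0406  0.9092 -0.5696] ff 29.986690739169717 w 0.5969121509401819
```

```bash
python3 -m inch '[[-0.04,0.032,0.01,0,0,6,-1],[-0.09,0.072,0.025,0,0,14,-1],[-0.135,0.108,0.04,0,0,22,-1],[-0.18,0.144,0.05,0,0,30,-1],[-0.22,0.176,0.05,0,0,36,-1]]'
python3 - <<'E'
from h import *
plan([.428,-.117,.212],-105)
E
```

```text
time_s: 6.75
position: [0.4688, -0.0622, 0.2063]
eef_rot: [3.113, -0.418, -0.006]
force: [0.3, -1.2, -0.2]
gripper_width: 0.597
finger_force: 30.0
shift mm [-24.9212  63.6287  -5.5294] turn [ 0.0358  0.2294 -0.3096] | t 6.75 pos [ 0.4688 -0.0622  0.2063] yhead -105.30956252385963 q [-0.1844 -0.0983  2.0556 -0.0003  1.1883  1.6537] F [ 0.2888 -1.2059 -0.2097] ff 29.98508790973574 w 0.5969758169821612
```

```bash
python3 -m inch '[[-0.025,0,-0.003,0,0,0,-1],[-0.03,0.02,-0.005,0,0,0,-1],[-0.03,0.045,-0.005,0,0,0,-1],[-0.03,0.064,-0.005,0,0,0,-1],[-0.03,0.064,-0.005,0,0,0,-1]]'
python3 - <<'E'
from h import *
plan([.428,-.117,.212],-105)
S,T=Cam("side"),Cam("top")
def c(im,u,v,w,h,k): return cv2.resize(im[v:v+h,u:u+w],None,fx=k,fy=k,interpolation=cv2.INTER_CUBIC)
cv2.imwrite("pics/hook1.png",np.hstack([c(S.img,310,110,80,100,5),c(T.img,320,170,80,100,5)]))
E
```

```text
time_s: 7.38
position: [0.4252, -0.1156, 0.2128]
eef_rot: [-3.114, 0.416, 0.003]
force: [1.1, 1.0, -0.9]
gripper_width: 0.595
finger_force: 30.0
shift mm [3.1175 0.6476 0.7703] turn [-0.0039  0.0951 -0.2176] | t 7.375 pos [ 0.4252 -0.1156  0.2128] yhead -105.21757289750632 q [-0.3219 -0.1729  2.1081 -0.      1.208   1.5145] F [ 1.093   1.0237 -0.9071] ff 29.986936915665865 w 0.5948044465331366
```

View pics/hook1.png

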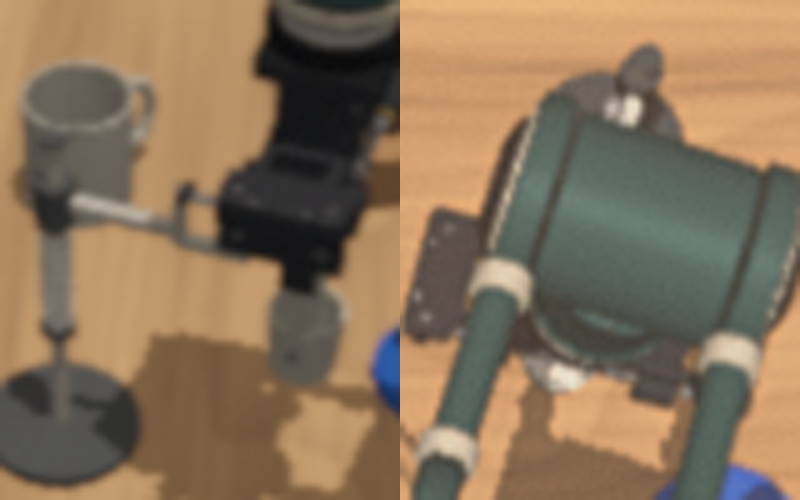

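The cup is held in front of the nose. In the side view, the cup is at (371,175) and the hook is partly hidden behind the gripper body. I'll probe the nose's outer face gently to calibrate x.

```bash
python3 -m inch '[[0.008,0.0005,0.004,0,0,-0.2,-1],[0.016,0.0005,0.004,0,0,-0.2,-1],[0.024,0.0005,0.004,0,0,-0.2,-1],[0.024,0.0005,0.004,0,0,-0.2,-1]]'
python3 -m inch '[[0.0015,0,0,0,0,0,-1],[0.003,0,0,0,0,0,-1],[0.003,0,0,0,0,0,-1]]'
python3 -m inch '[[0.0015,0,0,0,0,0,-1],[0.003,0,0,0,0,0,-1],[0.003,0,0,0,0,0,-1]]'
```

```text
time_s: 7.98
position: [0.4499, -0.1218, 0.2097]
eef_rot: [-3.115, 0.406, -0.0]
force: [-0.4, -0.2, -1.0]
gripper_width: 0.599
finger_force: 30.0
time_s: 8.35
position: [0.452, -0.1225, 0.2098]
eef_rot: [3.115, -0.407, 0.0]
force: [-1.0, 0.8, -1.4]
gripper_width: 0.596
finger_force: 30.0
time_s: 8.72
position: [0.455, -0.1233, 0.2097]
eef_rot: [-3.115, 0.407, -0.0]
force: [0.7, 0.9, -1.4]
gripper_width: 0.594
finger_force: 30.0
```

```bash
for i in 1 2 3; do python3 -m inch '[[0.0015,0,0,0,0,0,-1],[0.0015,0,0,0,0,0,-1]]' | sed -n 2,4p; done
```

```text
position: [0.4564, -0.1237, 0.2097]
eef_rot: [3.115, -0.407, 0.0]
force: [-0.7, -0.7, -1.6]
position: [0.4576, -0.124, 0.2096]
eef_rot: [-3.115, 0.407, 0.001]
force: [-0.5, 0.1, -1.1]
position: [0.4578, -0.124, 0.2089]
eef_rot: [-3.115, 0.407, 0.006]
force: [-4.9, 1.2, -0.7]
```

Contact with the nose at TCP (0.4577,-0.124), matching the -21 mm prediction. The mouth is 21 mm further. Back off, rise, then go over the nose.

```bash
python3 -m inch '[[-0.006,0,0,0,0,0,-1],[-0.008,0,-0.01,0,0,0,-1],[-0.008,0,-0.0205,0,0,0,-1],[-0.008,0,-0.0205,0,0,0,-1]]'
python3 - <<'E'
from h import *
plan([.478,-.1294,.2298],-105)
E
```

```text
time_s: 9.98
position: [0.4529, -0.1228, 0.2323]
eef_rot: [3.114, -0.407, 0.006]
force: [0.5, -0.2, -1.7]
gripper_width: 0.6
finger_force: 30.0
shift mm [25.9443 -0.1069  2.5762] turn [ 0.0104 -0.2375  0.1046] | t 9.975 pos [ 0.4529 -0.1228  0.2323] yhead -104.89547103544551 q [-0.318  -0.1319  2.0364  0.0001  1.2329  1.5128] F [ 0.5406 -0.1559 -1.7031] ff 29.987055785022676 w 0.6001276375974351
```

```bash
python3 -m inch '[[0.007,0,0.002,0,0,0,-1],[0.014,0,0.002,0,0,0,-1],[0.021,0,0.002,0,0,0,-1],[0.026,0,0.002,0,0,0,-1],[0.026,0,0.002,0,0,0,-1]]'
python3 - <<'E'
from h import *
plan([.478,-.1294,.2298],-105)
S,T=Cam("side"),Cam("top")
def c(im,u,v,w,h,k): return cv2.resize(im[v:v+h,u:u+w],None,fx=k,fy=k,interpolation=cv2.INTER_CUBIC)
cv2.imwrite("pics/hook2.png",np.hstack([c(S.img,300,120,80,75,8)]))
E
```

```text
time_s: 10.6
position: [0.477, -0.1292, 0.228]
eef_rot: [-3.115, 0.407, 0.001]
force: [0.1, -0.2, -0.4]
gripper_width: 0.594
finger_force: 30.0
shift mm [ 1.0495 -0.0398 -1.7988] turn [-0.0014  0.025   0.1058] | t 10.6 pos [ 0.477  -0.1292  0.228 ] yhead -104.89418681225746 q [-0.3149 -0.0747  1.9929  0.      1.2238  1.5159] F [ 0.1484 -0.2259 -0.3582] ff 29.986997530795634 w 0.5944523496653361
```

View pics/hook2.png

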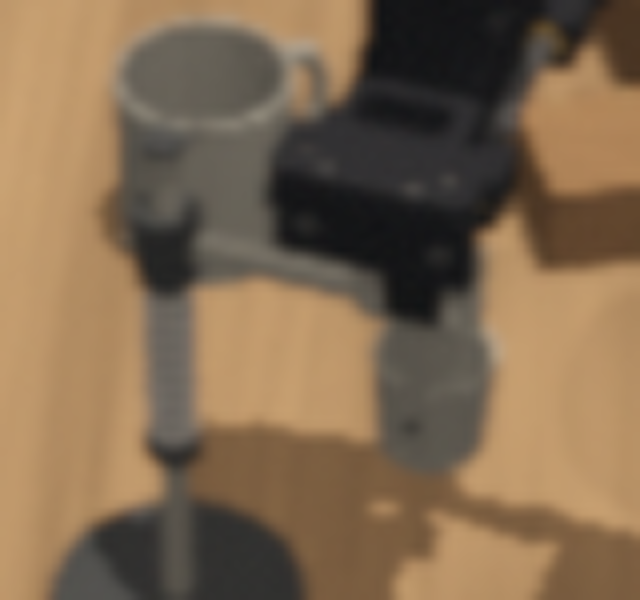

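```bash
python3 -m inch '[[0.0005,0,0.002,0,0,0,-1],[0.0005,0,0.004,0,0,0,-1],[0.0005,0,0.006,0,0,0,-1],[0.0005,0,0.008,0,0,0,-1],[0.0005,0,0.008,0,0,0,-1]]'|sed -n '2p;4p'
for i in 1 2; do python3 -m inch '[[0,0,0.002,0,0,0,-1],[0,0,0.004,0,0,0,-1],[0,0,0.004,0,0,0,-1]]' |sed -n '2p;4p'; done
```

```text
position: [0.4769, -0.1291, 0.2199]
force: [-0.1, 0.2, -1.9]
position: [0.4772, -0.1292, 0.2162]
force: [0.7, 0.2, -0.1]
position: [0.4773, -0.1292, 0.2123]
force: [-0.3, -0.0, 1.6]
```

```bash
for i in 1 2 3; do python3 -m inch '[[0,0,0.002,0,0,0,-1],[0,0,0.004,0,0,0,-1],[0,0,0.004,0,0,0,-1]]' |sed -n '1,2p;4p'; done
```

```text
time_s: 12.45
position: [0.4773, -0.1293, 0.2083]
force: [0.3, -0.1, 2.4]
time_s: 12.82
position: [0.4772, -0.1292, 0.2041]
force: [-0.4, 0.0, 5.1]
time_s: 13.2
position: [0.4773, -0.1292, 0.2002]
force: [-1.2, 0.5, 4.2]
```

```bash
for i in 1 2 3; do python3 -m inch '[[0,0,0.002,0,0,0,-1],[0,0,0.004,0,0,0,-1],[0,0,0.004,0,0,0,-1]]' |sed -n '1,2p;4p'; done
```

```text
time_s: 13.58
position: [0.4775, -0.1293, 0.1965]
force: [-1.1, -0.2, 5.9]
time_s: 13.95
position: [0.4778, -0.1294, 0.1928]
force: [-0.1, -0.1, 6.6]
time_s: 14.32
position: [0.4782, -0.1295, 0.1892]
force: [0.3, -0.3, 7.5]
```

```bash
for i in 1 2 ; do python3 -m inch '[[-0.0005,0,0.002,0,0,0,-1],[-0.0005,0,0.004,0,0,0,-1],[-0.0005,0,0.004,0,0,0,-1]]' |sed -n '1,2p;4p'; done; python3 - <<'E'
from h import *
plan([.478,-.1294,.18],-105)
E
```

```text
time_s: 14.7
position: [0.4779, -0.1295, 0.1854]
force: [-0.2, 0.4, 9.2]
time_s: 15.08
position: [0.4771, -0.1292, 0.1813]
force: [-0.8, 0.3, 8.3]
shift mm [ 0.9442 -0.0908  1.3006] turn [ 0.0087 -0.1328  0.1064] | t 15.075 pos [ 0.4771 -0.1292  0.1813] yhead -104.8935826613447 q [-0.3149 -0.0373  2.047  -0.      1.1296  1.5158] F [-0.8097  0.2995  8.3467] ff 29.98628460802138 w 0.5934973973715347
```

```bash
for i in 1 2 ; do python3 -m inch '[[0,0,0.0015,0,0,0,-1],[0,0,0.003,0,0,0,-1],[0,0,0.003,0,0,0,-1]]' |sed -n '1,2p;4p'; done
```

```text
time_s: 15.45
position: [0.4768, -0.1292, 0.1782]
force: [-1.5, -0.5, 9.0]
time_s: 15.82
position: [0.4759, -0.1289, 0.1739]
force: [0.0, -0.4, 3.9]
```

Force dropped from 9 to 4 N. The bar at 0.194 equals the seat height with the hook sunk about 10 mm, so it has snapped in. Easing up until the force is about zero.

```bash
python3 -m inch '[[0,0,-0.002,0,0,0,-1],[0,0,-0.004,0,0,0,-1],[0,0,-0.006,0,0,0,-1],[0,0,-0.008,0,0,0,-1],[0,0,-0.008,0,0,0,-1]]'|sed -n '1,2p;4p'
python3 - <<'E'
from h import *
F=[]
for i in range(6): Cam("side"); F.append(env.read_state()["force"])
print(np.mean(F,0))
plan([.478,-.1294,.182],-105)
S=Cam("side")
cv2.imwrite("pics/hook3.png",cv2.resize(S.img[120:195,300:380],None,fx=8,fy=8,interpolation=cv2.INTER_CUBIC))
E
```

```text
time_s: 16.45
position: [0.476, -0.1289, 0.1821]
force: [-0.4, 1.0, 1.1]
[-0.5871  0.195   0.5414]
shift mm [ 2.0838 -0.0203  0.0424] turn [-0.0012  0.0248  0.1055] | t 16.75 pos [ 0.476  -0.1289  0.182 ] yhead -104.89449914512393 q [-0.3149 -0.0384  2.0466 -0.      1.1338  1.5158] F [-1.065   0.2272  0.5597] ff 29.986929707229137 w 0.6002203413440295
```

View pics/hook3.png

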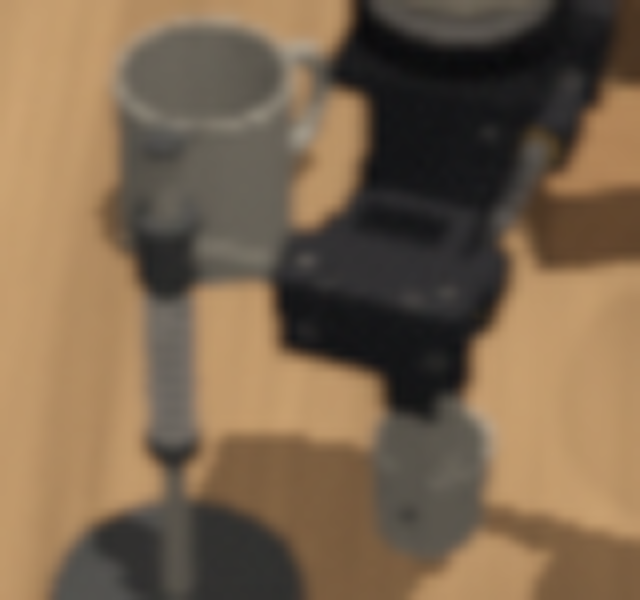

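The cup hangs at side px (353,180), and the load path agrees with the bar being on the seat. Release gently and retreat upward.

```bash
python3 -m inch '[[0,0,-0.001,0,0,0,-1],[0,0,-0.001,0,0,0,0.2],[0,0,-0.001,0,0,0,0.4],[0,0,-0.001,0,0,0,0.7],[0,0,-0.001,0,0,0,1]]'
python3 -m inch '[[0,0,0,0,0,0,1],[0,0,0,0,0,0,1],[0,0,-0.015,0,0,0,1],[0,0,-0.03,0,0,0,1],[0,0,-0.05,0,0,0,1]]'
python3 -m inch '[[0,0,-0.03,0,0,0,1],[0,0,-0.08,0,0,0,1],[-0.03,0,-0.12,0,0,0,1],[-0.08,0,-0.12,0,0,0,1],[-0.11,0.06,-0.12,0,0,0,1]]'
python3 - <<'E'
from h import *
S,T=Cam("side"),Cam("top")
def c(im,u,v,w,h,k): return cv2.resize(im[v:v+h,u:u+w],None,fx=k,fy=k,interpolation=cv2.INTER_CUBIC)
cv2.imwrite("pics/end.png",np.hstack([c(S.img,305,135,66,75,8)[:,:500],c(T.img,335,185,40,60,10)[:,:300]]))
E
```

```text
time_s: 17.42
position: [0.4762, -0.1289, 0.1832]
eef_rot: [-3.115, 0.407, -0.0]
force: [-0.1, -0.1, -0.8]
gripper_width: 0.902
finger_force: 0.0
time_s: 18.05
position: [0.4763, -0.129, 0.2347]
eef_rot: [3.115, -0.407, 0.001]
force: [1.0, 0.1, 0.6]
gripper_width: 1.004
finger_force: 0.0
time_s: 18.68
position: [0.3574, -0.1532, 0.3559]
eef_rot: [3.116, -0.395, 0.007]
force: [0.5, -2.0, -0.4]
gripper_width: 1.0
finger_force: 0.0
```

View pics/end.png

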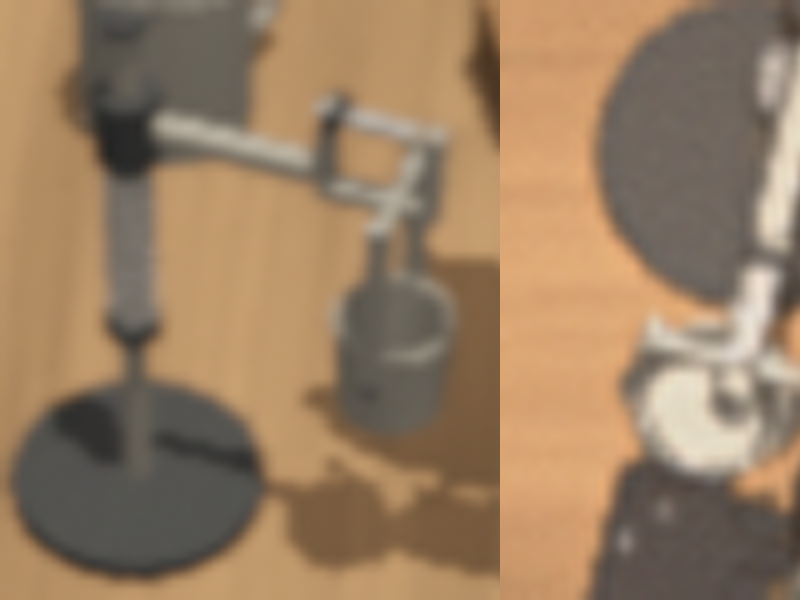

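The bar passes through the hook's opening (side px about (354,158)), the gate is level and shut above it (352,150), and the cup hangs upright at (354,180). I'll let it settle, then hand in.

```bash
for i in 1 2 3 4; do python3 -m inch '[[0,0,0,0,0,0,1],[0,0,0,0,0,0,1],[0,0,0,0,0,0,1],[0,0,0,0,0,0,1],[0,0,0,0,0,0,1]]'|head -1; done
python3 - <<'E'
from h import *
a=Cam("side").img[140:200,340:365].astype(int)
for i in range(5): b=Cam("side").img[140:200,340:365].astype(int)
print("mean change",abs(a-b).mean())
print(env.job_done())
E
```

```text
time_s: 19.4
time_s: 20.02
time_s: 20.65
time_s: 21.28
mean change 0.2791111111111111
the job is handed in; nothing more can be done
None
```

The measuring cup hangs from the grey stand's hook, with its bar inside and the gate shut above it; I handed the job in at about 22 s, with the gripper clear and nothing else touched that I saw, but the call gave no verdict.

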